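# Run the lamp carriage to its end stop with the lock button held down

## Task

The spare lamp is clamped on a locked carriage on the slide rail. With the fingertips press the carriage's lock button down and, keeping it down all the way, slide the carriage along the rail until it rests fully against the tall end stop; then let the button spring up so the carriage locks there, and move clear. It is only pressed and pushed: pick nothing up, do not touch the lamp, and leave the things standing around the rail where they are.

Things in the scene. Friction and masses are not known exactly. Their poses are not given: they have to be found in the camera images.
- rail: Slide rail fixed to the worktop: aluminium T-profile on a dark steel base, 100 mm wide (its x), 340 mm long (its y), top face 36 mm above the worktop. Origin: centre of the underside. The carriage slides along the rail's y axis.
- carriage (a joint): Travel of the carriage along the rail's +y axis in m, 0 at mid rail, possible -0.12 to 0.12. While the button is up a sprung pawl in a hidden rack (6 mm pitch) locks it (holds at least 20 N), with about 1 mm of play; let up midway it locks there. With the button down it slides with under 2 N.
- carriage_mid (a point): Centre of the carriage's top plate, on its upper face, 50 mm above the worktop and above the rail's centre line. The plate is grey, 130 mm (rail x) by 90 mm (rail y) by 10 mm, so its two end faces lie 45 mm either way along the rail. The point's axes are the rail's.
- button_top (a point): Centre of the upper face of the black ribbed lock button, 40 mm (rail x) by 56 mm (rail y). It lies 37 mm to the -x side of the carriage's centre line, when up 59 mm above the worktop (9 mm above the plate). At each of its ends along the rail stands a guard, see guard_pos_y.
- button (a joint): How far the lock button is pressed, in m: 0 up (locked), 0.006 fully down. About 4 N starts it, about 7.5 N holds it fully down; the lock is free from 0.004 on. It springs back when released.
- end_stop: Tall end stop clamped on the rail, left or right of the carriage: aluminium block, 50 mm (rail x), 28 mm along the rail over its two rubber bumpers, black round screw on top, top 82 mm above the worktop. Origin: centre of its underside, on the rail's top and centre line. The carriage rests against it when carriage_mid is 59 mm from this origin horizontally.
- index_clip: Low index clip on the rail on the other side of the carriage: flat aluminium plate 30 by 12 by 3 mm. Not a stop: the carriage passes over it. Origin: centre of its underside.
- lamp: Hollow-cathode lamp (glass tube with a black base), 37 mm thick, 151 mm long, lying along the rail in a cradle on the carriage's +x half, fixed to it; its axis is 45 mm to the +x side of the carriage's centre line, its top 93 mm above the worktop. Do not touch. Origin: middle of its underside.
- bottle: Loose bystander: white screw-cap bottle, 37 mm across, 88 mm high, beyond the rail's +y end. Origin: centre of its underside.
- beaker: Loose bystander: small glass beaker, 50 mm across, 56 mm high, beyond the rail's -y end. Origin: centre of its underside.
- vial: Loose bystander: small capped vial, 20 mm across, 48 mm high, on the robot's side of the rail. Origin: centre of its underside.
- guard_pos_y (a point): Middle of the top of the grey upright guard at the button's +y end, 72 mm above the worktop (13 mm above the button); its twin stands at the -y end. Each is 44 mm wide (rail x), 9 mm thick; the clear gap between them is 60 mm along the rail, open at the sides. Part of the carriage, so a finger pressing the button may also push on a guard to slide it.

How it is judged:
By the outcome, as a careful person would: the job done as asked, in the order asked, and still so for the second after the job is handed in, with the robot touching nothing.
It also fails if it takes over 35 s, if anything falls off the work surface, if the arm or the gripper's body presses on something with over 40 N, if the wrist force passes 120 N, or if a joint passes its speed limit or range.

## Robot

A 6-joint arm with a two-finger parallel gripper is mounted at the origin on a cart in front of the work surface, level with it; the furniture and walls round the work are solid. World frame = base frame: x ahead of the robot, y to its left, z up, the work surface at z = 0. Lengths are in mm, angles in rad, forces in N, time in s.
With the tool pointing down it reaches from about 275 to 750 mm from the base axis. Payload 10.2 kg.
Tool frame: the origin (TCP) lies midway between the tips of the shut fingers; the grasp point (between the pads) lies 19 mm behind it; z points along the fingers, y is the direction in which the jaws open and shut (so a half turn about z gives the same grasp; the last joint's range is limited). The gripper opens to 85 mm and grips with 20 to 120 N. Pads are 22 mm wide; open, the fingers measure 114 mm over their backs; the gripper's body (76 mm by 85 mm) begins 54 mm behind the grasp point. The pads swing forward as they close: fully open they stand 13 mm farther back than shut.
Start: joints at [-0.223, 0.313, 1.498, -0, 1.331, -0.223], TCP at [525.006, -0.013, 231.294] pointing down, gripper open.
Joint ranges: [-2.94, 2.94], [-0.97, 2.17], [0.19, 2.56], [-1.23, 4.37], [0.02, 3.11], [-2.88, 2.88]. Speed limits (rad/s): [2.39, 2.39, 3.01, 3.14, 3.14, 3.14].

## Interface

Orientations are given as a unit quaternion [w, x, y, z].
In Python, from rig import ctrl, capture, calibration, order gives the robot as it stands.
- The arm moves only by the tool jog_arm, never from a script. Its argument "rows" is a list that holds one entry, the list of rows, each a list of 6 numbers: the shift along the tool's x, y, z as a fraction of full scale, then the turn, a rotation vector about the tool's x, y, z as a fraction of full scale. In form: [[[x, y, z, ax, ay, az], ...]]. A call has 1 to 8 rows; each row is the pose to reach, as a shift and turn from the pose commanded when the call began, along the tool's axes at that moment; what a row does not reach only later rows make up. Full scale, the value 1, is 0.15 m for a shift and pi/2 rad for a turn. A row lasts 1/12 s, in which the tool goes at most 41.7 mm and 7.16 degrees, less where a joint would pass 70% of its speed; a pose out of reach is approached as far as the arm can. A call with a number of a shift or a turn outside -1 to 1 is refused whole. A call with a gripper value outside its range is refused whole. "jaw" is the gripper command: -1 is fully open, 1 is shut, values between are in proportion, set as the call begins (left out, the last holds). The fingers move at their own pace and stop on an object; "grip_force" is the grip in N (left out, the last holds). Time passes only in rows, so rows that repeat a pose let the fingers close. It gives the time, the measured TCP pose, the force and the opening at its end, in the units of the state.
- ctrl.sense(): the state, without advancing time (a new reading comes with each control period).
- capture(name): name is "scene" or "side" or "wrist"; returns the picture (420x560x3 uint8, red, green, blue); there is no depth.
- calibration(name): a dict with "fov_y" (degrees; the focal length in pixels is half the picture's height over the tangent of half this angle, whatever the lens; pixels are square), "cx", "cy" (the principal point, pixels), "view" (4x4, takes a point from world to camera coordinates); the wrist camera has in their place "mount" (4x4, takes a point from camera to tool coordinates, whose origin is the TCP and whose axes are the flange's). Camera axes: x right, y down, z forward; pixel columns grow to the right and rows downward; lengths in mm; the calibration is good to about 2 mm. A picture is of the moment at which its call begins: read the wrist's pose just before it. calibration takes no time and is no camera call.
- order.finish_job(): hands the job in, once; it reports no verdict.
The state is a dict: "time_s": time; "joints": joint angles; "dq": joint speeds; "tau": joint torques, N m; "eef_pos": TCP position; "ee_rot": TCP orientation; "force": force on the tool from outside, world axes, zero at the start; "wrist_torque": the same for the moment, N m; "grip_width": opening from 0.0 (shut) to 1.0 (fully open).
Only numpy, scipy, OpenCV 4.12 (cv2) and the standard library are available. Lean on these libraries where they do the work, as an engineer would, in place of code of your own. Each camera call takes 0.05 s, during which the arm holds its last target.

## Working session

There is one attempt and no reset: what is moved stays moved. The work goes in short steps, Python scripts to look and compute and a tool call to move; the robot and the scene stay as the last step left them, time stands still between calls to the robot, and variables do not carry over. Pictures are saved under pics/ and viewed, and the job is handed in when it is done.

Besides the shell and the picture viewer there is one more tool, called in YAML: its name, and indented under it one key for each argument. jog_arm: Moves the arm, as the interface text tells. Shift numbers are shares of 0.15 m and turn numbers shares of pi/2 rad, none past 1 either way. Its arguments: {"type":"object","properties":{"rows":{"type":"array","items":{"type":"array","items":{"type":"array","items":{"type":"number"}}}},"jaw":{"type":"number"},"grip_force":{"type":"number"}},"required":["rows"]}

```bash
mkdir -p pics; ls; python3 - <<'E'
from rig import ctrl,capture,calibration
import cv2
s=ctrl.sense();print(s)
for n in("scene","side","wrist"):
    im=capture(n);cv2.imwrite(f"pics/{n}0.png",im[:,:,::-1]);print(n,calibration(n))
E
```

```text
pics
{'time_s': 0.0, 'joints': array([-2.23404851e-01,  3.13421409e-01,  1.49846098e+00,  3.46628482e-05,
        1.33100935e+00, -2.23376218e-01]), 'dq': array([ 1.31819529e-03,  1.40691069e-03, -3.39923580e-04, -1.70352544e-04,
       -5.93559165e-05,  2.90953076e-04]), 'tau': array([-5.78409599e-04, -4.12261176e+01, -2.59742296e+01, -3.58453699e-04,
        4.11797926e-03, -1.23038126e-05]), 'eef_pos': array([5.24732739e+02, 5.48238124e-02, 2.30740716e+02]), 'ee_rot': array([-5.58603709e-04,  7.07119673e-01,  7.07093590e-01, -3.31887973e-04]), 'force': array([-0.15574163,  0.29985245, -0.06371992]), 'wrist_torque': array([ 0.01275161, -0.02501449,  0.02550327]), 'grip_width': 0.9992559256467177}
scene {'fov_y': 47.870030839331974, 'cx': 270.93176207845903, 'cy': 214.39355361456072, 'view': array([[ 6.94152268e-01, -7.19804281e-01,  5.86744433e-03,
        -1.41952023e+02],
       [-3.00396588e-01, -2.97079430e-01, -9.06369517e-01,
         2.84474818e+02],
       [ 6.54151755e-01,  6.27395896e-01, -4.22445110e-01,
         7.15467180e+02],
       [ 0.00000000e+00,  0.00000000e+00,
[... 217 characters left out ...]
e+02],
       [-2.08045614e-01, -3.42488494e-01, -9.16197934e-01,
         2.49896314e+02],
       [ 4.79676484e-01,  7.80597638e-01, -4.00721596e-01,
         4.89770439e+02],
       [ 0.00000000e+00,  0.00000000e+00,  0.00000000e+00,
         1.00000000e+00]])}
wrist {'fov_y': 66.66613174073099, 'cx': 276.0778968767854, 'cy': 208.68173330949756, 'mount': array([[-4.31074243e-04, -9.50115679e-01, -3.11897435e-01,
         7.99142233e+01],
       [ 9.99999846e-01, -3.00530157e-04, -4.66614169e-04,
         4.25813663e-01],
       [ 3.49602853e-04, -3.11897588e-01,  9.50115663e-01,
        -1.42821762e+02],
       [ 0.00000000e+00,  0.00000000e+00,  0.00000000e+00,
         1.00000000e+00]])}
```

View pics/scene0.png

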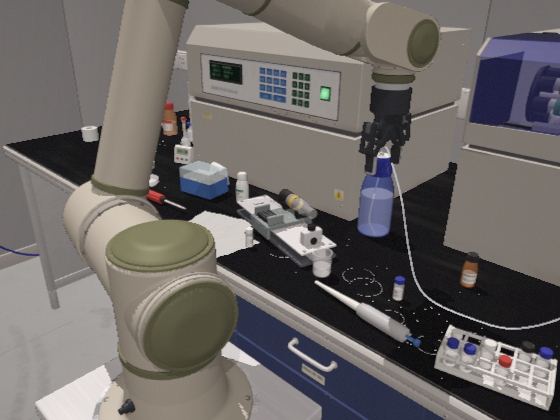

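View pics/side0.png

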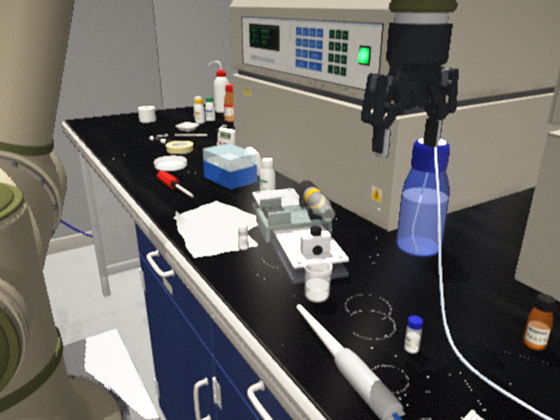

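View pics/wrist0.png

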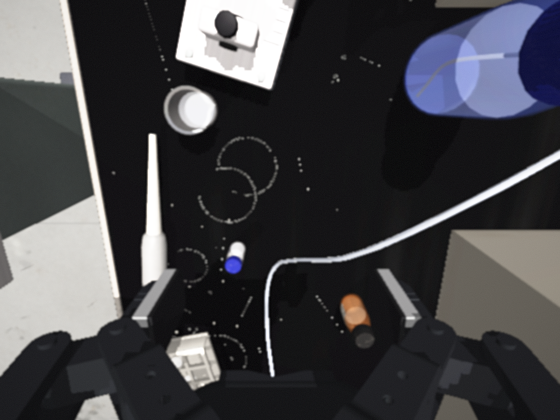

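```bash
cat > h.py <<'E'
import numpy as np,cv2
from rig import ctrl,capture,calibration
from scipy.spatial.transform import Rotation as R
def K(c): 
    f=210/np.tan(np.radians(c["fov_y"]/2)); return f,c["cx"],c["cy"]
def cam(name,pos=None,q=None):
    c=calibration(name)
    if name!="wrist": 
        return K(c),np.array(c["view"])
    T=np.eye(4);T[:3,:3]=R.from_quat([q[1],q[2],q[3],q[0]]).as_matrix();T[:3,3]=pos
    return K(c),np.linalg.inv(T@np.array(c["mount"]))
def ray(C,u,v,z):
    (f,cx,cy),V=C
    d=V[:3,:3].T@np.array([(u-cx)/f,(v-cy)/f,1.]);o=-V[:3,:3].T@V[:3,3]
    return o+d*(z-o[2])/d[2]
def proj(C,p):
    (f,cx,cy),V=C
    a=V[:3,:3]@np.asarray(p,float)+V[:3,3]
    return np.array([cx+f*a[0]/a[2],cy+f*a[1]/a[2]])
E
python3 - <<'E'
from h import *
C=cam("scene")
for n,u,v,z in[("blue base",376,232,0),("stop top",312,229,82),("railend R",332,252,36),("bottle",242,203,0),("beaker",322,275,0),("vial",249,247,0),("lampbase",290,196,75)]:print(n,ray(C,u,v,z).round())
im=cv2.imread("pics/scene0.png")[150:290,170:350];cv2.imwrite("pics/sc.png",cv2.resize(im,None,fx=4,fy=4,interpolation=2))
im=cv2.imread("pics/side0.png")[150:310,220:370];cv2.imwrite("pics/si.png",cv2.resize(im,None,fx=3.7,fy=3.7,interpolation=2))
E
```

```text
blue base [699.  96.   0.]
stop top [467. 125.  82.]
railend R [481.  77.  36.]
bottle [582. 483.   0.]
beaker [436.  67.   0.]
vial [411. 274.   0.]
lampbase [587. 299.  75.]
```

View pics/sc.png

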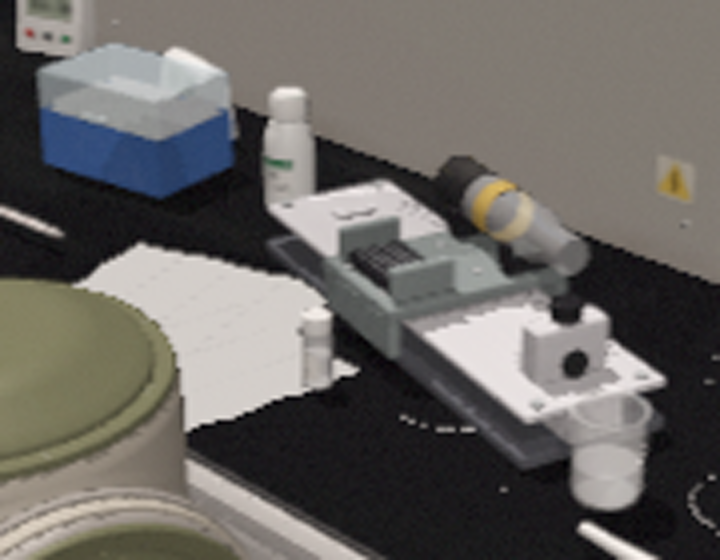

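View pics/si.png

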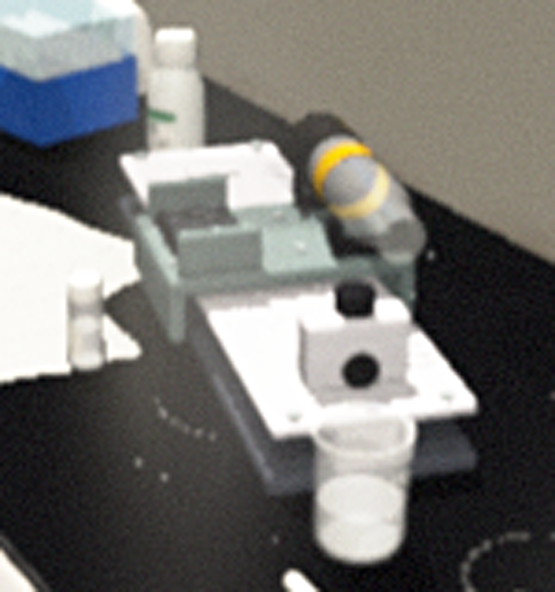

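jog_arm:
  rows:
    - [[0.27,-0.06,0,0,0,0],[0.54,-0.12,0,0,0,0],[0.8,-0.15,0,0,0,0],[1,-0.15,0,0,0,0],[1,-0.15,0,0,0,0]]
  jaw: 1

```text
time_s: 0.57
eef_pos: [501.6, 154.4, 231.2]
ee_rot: [-0.001, 0.705, 0.709, 0.0]
force: [0.0, 0.0, 0.3]
grip_width: 0.299
```

jog_arm:
  rows:
    - [[0.25,0,0,0,0,0],[0.5,0,0,0,0,0],[0.6,0,0,0,0,0],[0.6,0,0,0,0,0],[0.6,0,0,0,0,0],[0.6,0,0,0,0,0]]

```text
time_s: 1.07
eef_pos: [502.6, 239.0, 231.1]
ee_rot: [0.0, 0.707, 0.707, -0.0]
force: [-0.1, 0.8, 0.1]
grip_width: 0.001
```

```bash
python3 - <<'E'
from h import *
import json
s=ctrl.sense();print(s["time_s"],s["eef_pos"],s["ee_rot"],s["grip_width"],np.abs(s["dq"]).max())
json.dump([list(s["eef_pos"]),list(s["ee_rot"])],open("w1.json","w"))
im=capture("wrist");cv2.imwrite("pics/w1r.png",im[:,:,::-1]);cv2.imwrite("pics/w1.png",cv2.resize(im[:,:,::-1],(800,600),interpolation=2))
E
```

```text
1.0667 [502.60015242 239.02446462 231.1222911 ] [ 4.84885487e-06  7.07342931e-01  7.06870487e-01 -3.04060100e-04] 0.0013421954914344713 0.011903538410631529
```

View pics/w1.png

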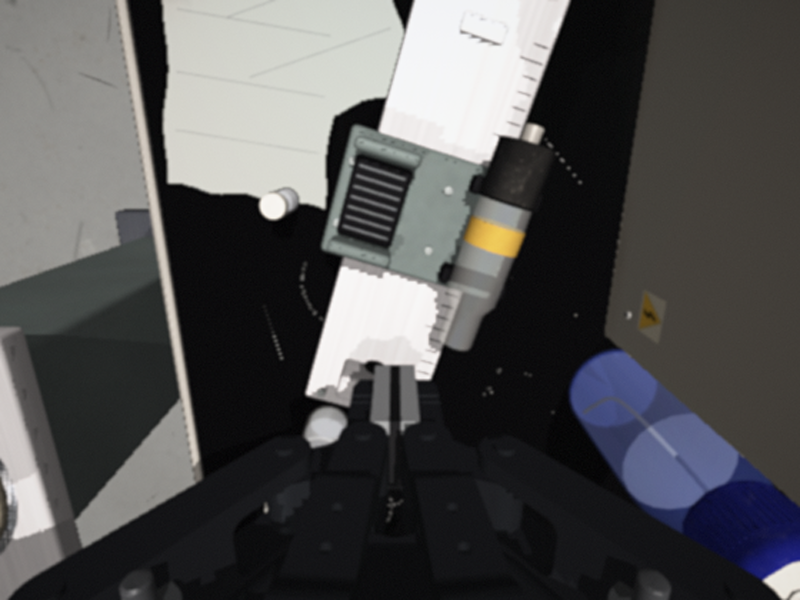

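```bash
python3 - <<'E'
from h import *
im=cv2.imread("pics/w1r.png")[70:285,200:400];cv2.imwrite("pics/w1c.png",cv2.resize(im,None,fx=2.79*1,fy=2.79,interpolation=2))
E
```

```text
(no output)
```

View pics/w1c.png

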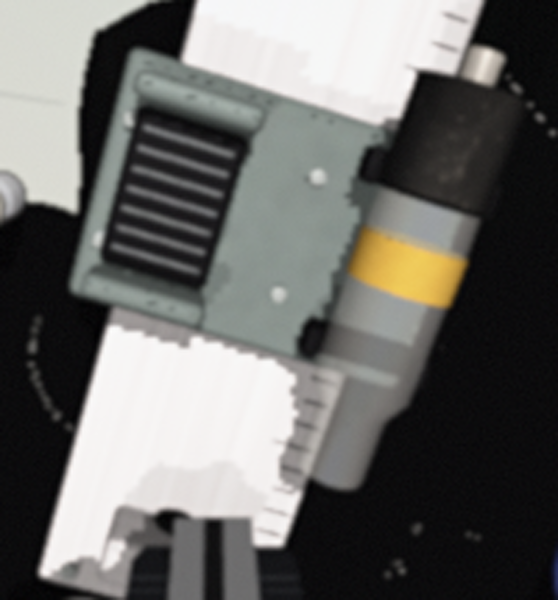

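```bash
python3 - <<'E'
from h import *
import json
from scipy.optimize import least_squares
pos,q=json.load(open("w1.json"));C=cam("wrist",pos,q)
raw=lambda c:(200+c[0]/2.79,70+c[1]/2.79)
P={ "pTL":((130,47),50),"pBL":((70,293),50),"bTL":((140,110),59),"bTR":((247,150),59),"bBR":((205,287),59),"bBL":((103,260),59),"rBL":((40,575),36),"rl":((107,318),36)}
for k,(c,z) in P.items(): print(k,ray(C,*raw(c),z).round(1))
M={"pTL":(-65,45,50),"pBL":(-65,-45,50),"bTL":(-57,28,59),"bTR":(-17,28,59),"bBR":(-17,-28,59),"bBL":(-57,-28,59)}
def w(p,m):
    c,s=np.cos(p[2]),np.sin(p[2]);return np.array([p[0]+c*m[0]-s*m[1],p[1]+s*m[0]+c*m[1],m[2]])
f=lambda p:np.concatenate([proj(C,w(p,M[k]))-raw(P[k][0]) for k in M])
r=least_squares(f,[500,230,-.25]);p=r.x;print(p,np.degrees(p[2]));print(r.fun.reshape(-1,2).round(1))
print("button",w(p,(-37,0,59)))
# check in scene/side; draw
def rm(e): 
    return rest
for n in("scene","side"):
    D=cam(n);im=cv2.imread(f"pics/{n}0.png");
    im=cv2.resize(im,None,fx=4,fy=4,interpolation=2)
    for z,pts in((50,[(-65,45),(65,45),(65,-45),(-65,-45)]),(59,[(-57,28),(-17,28),(-17,-28),(-57,-28)])):
        a=np.array([proj(D,w(p,(*t,z))) for t in pts])*4
        cv2.polylines(im,[a.astype(int)],1,(0,0,255),1)
    for yy in (-115,-120,-125):
        a=proj(D,w(p,(0,yy,82)))*4;cv2.circle(im,tuple(a.astype(int)),3,(0,255,0),1)
    im=im[600:1160,680:1400] if n=="scene" else im[640:1200,880:1480]
    cv2.imwrite(f"pics/{n}_chk.png",im)
E
```

```text
pTL [474.9 334.2  50. ]
pBL [450.2 249.1  50. ]
bTL [478.5 313.9  59. ]
bTR [514.8 300.8  59. ]
bBR [500.2 253.2  59. ]
bBL [464. 263.  59.]
rBL [428.7 123.   36. ]
rl [461.8 236.2  36. ]
[ 5.24717265e+02  2.72094950e+02 -2.93895092e-01] -16.838948363741235
[[ 0.7  0.3]
 [-0.6  1.2]
 [-0.3 -1.7]
 [ 1.9 -3.3]
 [ 0.1  2.9]
 [-1.9  1.2]]
button [489.30372138 282.81320214  59.        ]
```

View pics/scene_chk.png

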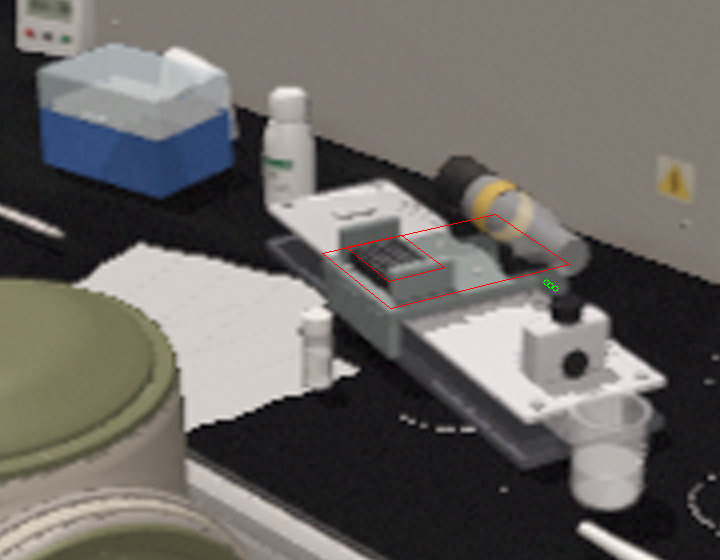

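View pics/side_chk.png

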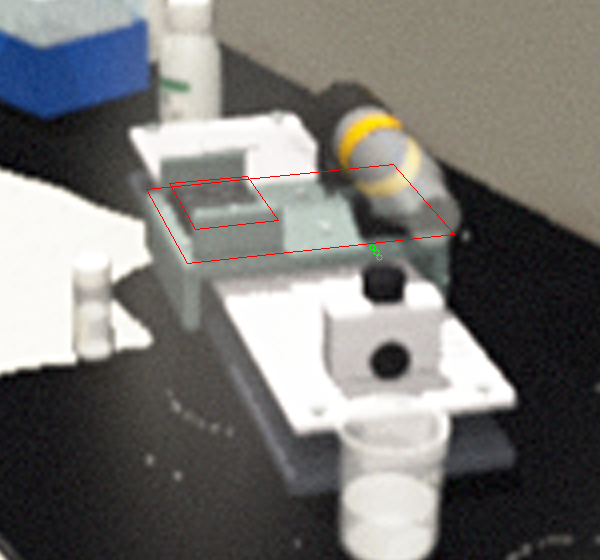

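```bash
python3 - <<'E'
from h import *
y=np.radians(-16.5);ey=np.array([-np.sin(y),np.cos(y)]);ex=np.array([np.cos(y),np.sin(y)])
mid=np.array([524.7,272.1])
for n,u,v,z in[("scene",312,224.7,82),("side",315.7,227,82),("scene",312.5,243,36),("side",318,249.5,36)]:
    p=ray(cam(n),u,v,z);print(n,z,p.round(),"along",((p[:2]-mid)@ey).round(1),"lat",((p[:2]-mid)@ex).round(1))
s=ctrl.sense();p=s["eef_pos"]
t=mid-37*ex-12*ey
print(ex,ey,t,"delta",t-p[:2])
E
```

```text
scene 82 [484. 139.  82.] along -139.3 lat -1.7
side 82 [483. 143.  82.] along -135.3 lat -2.9
scene 36 [483. 135.  36.] along -143.3 lat -0.6
side 36 [492. 146.  36.] along -130.4 lat 4.4
[ 0.95881973 -0.28401534] [0.28401534 0.95881973] [485.81548567 271.10273094] delta [-16.89468289  32.28114759]
```

jog_arm:
  rows:
    - [[0.1,-0.05,0,0,0,0.07],[0.215,-0.113,0.1,0,0,0.14],[0.215,-0.113,0.35,0,0,0.183],[0.215,-0.113,0.6,0,0,0.183],[0.215,-0.113,0.8,0,0,0.183],[0.215,-0.113,0.87,0,0,0.183],[0.215,-0.113,0.87,0,0,0.183],[0.215,-0.113,0.87,0,0,0.183]]

```text
time_s: 1.78
eef_pos: [486.4, 271.9, 102.1]
ee_rot: [0.0, 0.801, 0.598, 0.001]
force: [0.6, 0.4, 0.8]
grip_width: -0.0
```

```bash
cat > snap.py <<'E'
from h import *
import sys
s=ctrl.sense();n=sys.argv[1]
print(s["time_s"],s["eef_pos"].round(1),s["ee_rot"].round(4),s["force"].round(1))
ims=[]
a=capture("scene")[150:290,170:350];b=capture("side")[150:290,210:390];c=capture("wrist")
print(ctrl.sense()["time_s"])
top=np.hstack([cv2.resize(a,(400,311),interpolation=2),cv2.resize(b,(400,311),interpolation=2)])
cv2.imwrite(f"pics/{n}.png",top[:,:,::-1]);cv2.imwrite(f"pics/{n}w.png",cv2.resize(c,(800,600))[:,:,::-1])
E
python3 snap.py a
```

```text
1.7833 [486.4 271.9 102.1] [2.000e-04 8.014e-01 5.982e-01 7.000e-04] [0.6 0.4 0.8]
1.9333
```

View pics/a.png

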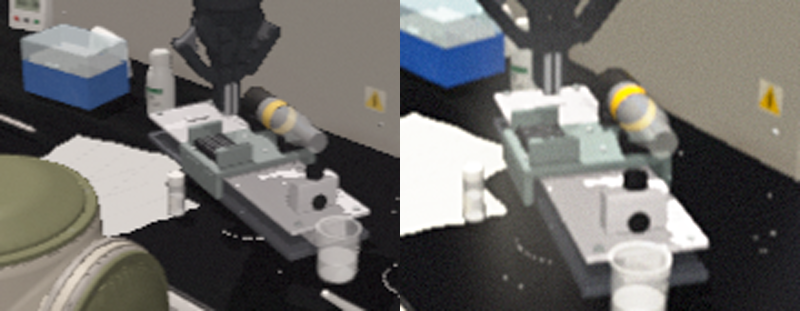

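View pics/aw.png

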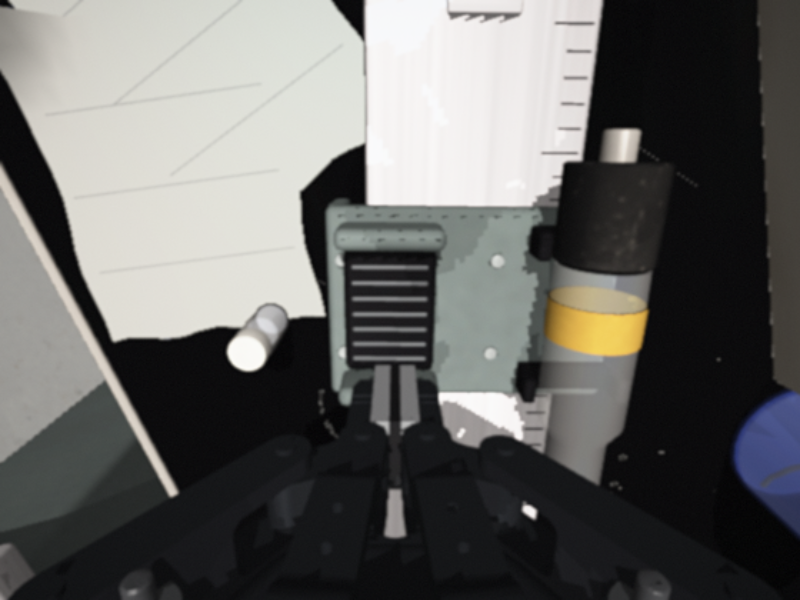

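```bash
python3 - <<'E'
from h import *
pos=np.array([486.4,271.9,102.1]);q=[2e-4,.8014,.5982,7e-4];C=cam("wrist",pos,q)
Rm=R.from_quat([q[1],q[2],q[3],q[0]]).as_matrix()
for n,u,v,z in[("bTL",345,252,59),("bTR",436,254,59),("bBR",432,367,59),("bBL",346,364,59),("guard+ inner",390,251,72),("plateT",330,206,50),("plateB",332,391,50)]:
    p=ray(C,u*.7,v*.7,z);print(n,p.round(1),"tool",(Rm.T@(p-pos)).round(1))
E
```

```text
bTL [478.3 315.2  59. ] tool [ 39.1 -20.2  43.1]
bTR [514.3 303.6  59. ] tool [38.3 17.7 43.2]
bBR [499.1 253.8  59. ] tool [-13.8  17.3  43.1]
bBL [462.4 266.3  59. ] tool [-12.2 -21.5  43.1]
guard+ inner [497.2 312.9  72. ] tool [42.4 -1.3 30.1]
plateT [477.  334.1  50. ] tool [ 56.9 -26.8  52.1]
plateB [449.1 250.6  50. ] tool [-31.  -29.7  52. ]
```

jog_arm:
  rows:
    - [[0,-0.01,0.1,0,0,0],[0,-0.01,0.2,0,0,0],[0,-0.01,0.25,0,0,0],[0,-0.01,0.25,0,0,0],[0,-0.01,0.25,0,0,0]]

```text
time_s: 2.35
eef_pos: [484.6, 272.8, 64.1]
ee_rot: [0.0, 0.801, 0.599, 0.0]
force: [-0.5, -0.2, -0.0]
grip_width: 0.004
```

jog_arm:
  rows:
    - [[0,0,0.02,0,0,0],[0,0,0.04,0,0,0],[0,0,0.055,0,0,0],[0,0,0.055,0,0,0],[0,0,0.055,0,0,0]]

```text
time_s: 2.77
eef_pos: [484.8, 272.8, 55.7]
ee_rot: [0.0, 0.801, 0.599, 0.001]
force: [1.3, -1.1, 5.4]
grip_width: 0.001
```

jog_arm:
  rows:
    - [[0,0,0.015,0,0,0],[0,0,0.03,0,0,0],[0,0,0.03,0,0,0],[0,0,0.03,0,0,0]]

```text
time_s: 3.1
eef_pos: [485.1, 273.5, 52.9]
ee_rot: [0.0, 0.801, 0.599, 0.002]
force: [-4.2, 1.3, 18.0]
grip_width: 0.001
```

jog_arm:
  rows:
    - [[-0.03,0,0,0,0,0],[-0.06,0,0,0,0,0],[-0.09,0,0,0,0,0],[-0.12,0,0,0,0,0],[-0.15,0,0,0,0,0],[-0.15,0,0,0,0,0]]

```text
time_s: 3.6
eef_pos: [478.4, 251.3, 52.8]
ee_rot: [0.0, 0.801, 0.598, 0.001]
force: [-5.9, 1.6, 18.8]
grip_width: 0.001
```

```bash
python3 snap.py b
```

```text
3.6 [478.4 251.3  52.8] [2.000e-04 8.012e-01 5.984e-01 1.400e-03] [-5.9  1.6 18.8]
3.75
```

View pics/b.png

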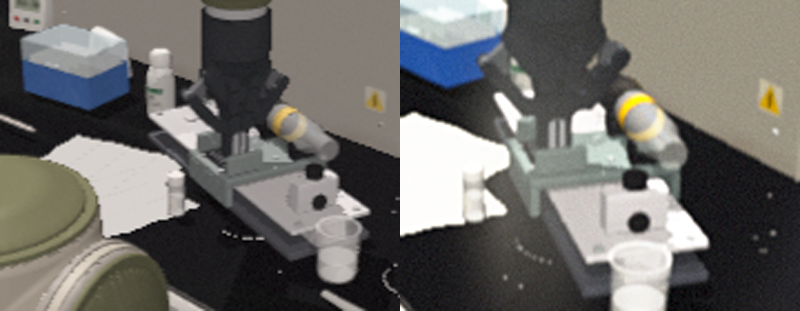

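View pics/bw.png

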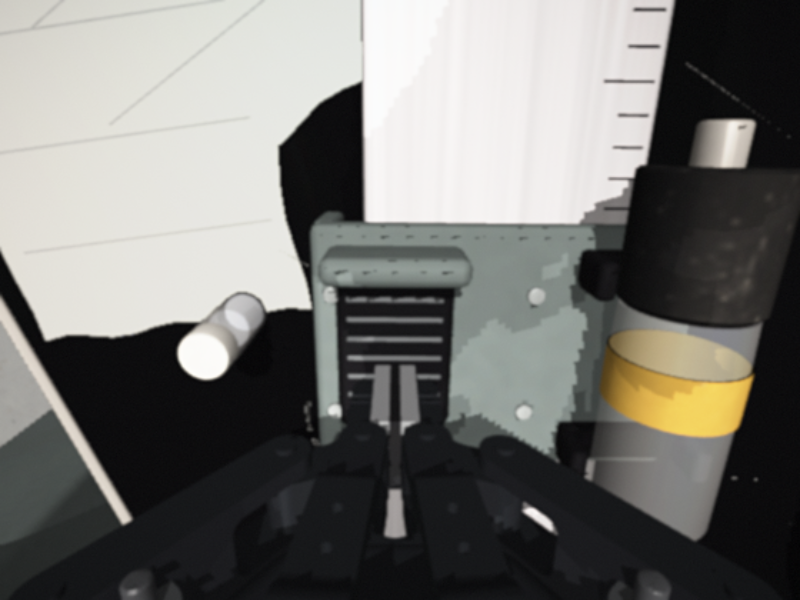

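jog_arm:
  rows:
    - [[-0.04,0,0,0,0,0],[-0.08,0,0,0,0,0],[-0.12,0,0,0,0,0],[-0.16,0,0,0,0,0],[-0.2,0,0,0,0,0],[-0.24,0,0,0,0,0],[-0.28,0,0,0,0,0],[-0.28,0,0,0,0,0]]

```text
time_s: 4.42
eef_pos: [466.1, 210.9, 52.8]
ee_rot: [0.0, 0.801, 0.598, 0.001]
force: [-6.7, 1.6, 23.3]
grip_width: 0.002
```

jog_arm:
  rows:
    - [[-0.02,0,0,0,0,0],[-0.04,0,0,0,0,0],[-0.06,0,0,0,0,0],[-0.06,0,0,0,0,0]]

```text
time_s: 4.75
eef_pos: [463.5, 202.6, 52.8]
ee_rot: [-0.0, 0.801, 0.598, 0.001]
force: [-7.8, 2.2, 23.7]
grip_width: -0.003
```

```bash
python3 snap.py c
```

```text
4.75 [463.5 202.6  52.8] [-1.000e-04  8.012e-01  5.985e-01  9.000e-04] [-7.8  2.2 23.7]
4.9
```

View pics/c.png

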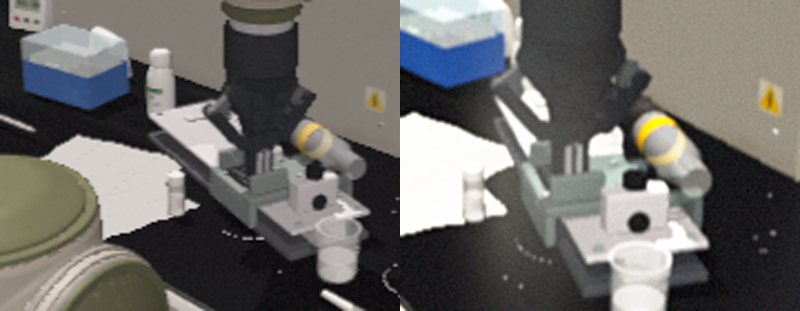

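View pics/cw.png

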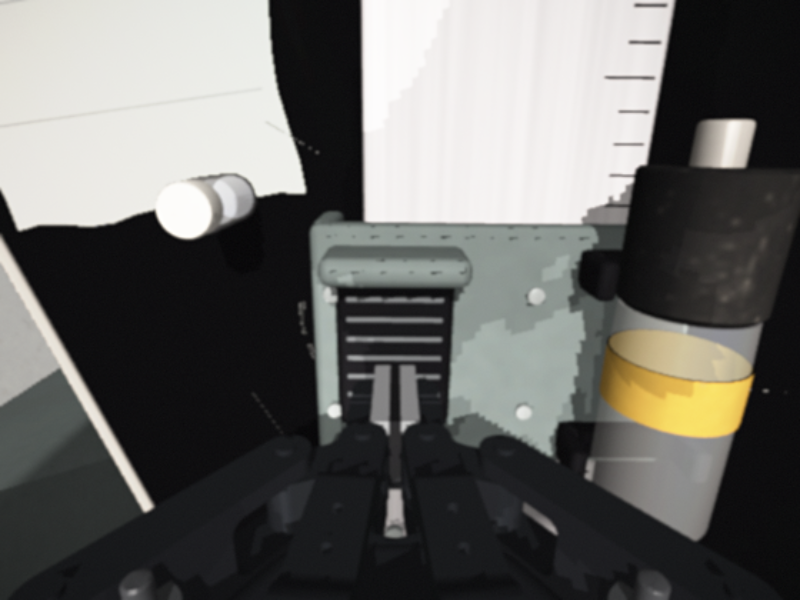

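jog_arm:
  rows:
    - [[-0.01,0,0,0,0,0],[-0.02,0,0,0,0,0],[-0.03,0,0,0,0,0],[-0.03,0,0,0,0,0]]

```text
time_s: 5.23
eef_pos: [462.3, 198.5, 52.7]
ee_rot: [-0.0, 0.801, 0.599, 0.001]
force: [-7.1, 2.2, 25.1]
grip_width: -0.001
```

jog_arm:
  rows:
    - [[-0.01,0,0,0,0,0],[-0.02,0,0,0,0,0],[-0.03,0,0,0,0,0],[-0.03,0,0,0,0,0]]

```text
time_s: 5.57
eef_pos: [462.3, 195.3, 52.8]
ee_rot: [0.0, 0.801, 0.598, 0.003]
force: [-1.4, 10.0, 16.8]
grip_width: 0.003
```

jog_arm:
  rows:
    - [[-0.01,0,0,0,0,0],[-0.02,0,0,0,0,0],[-0.02,0,0,0,0,0],[-0.02,0,0,0,0,0]]

```text
time_s: 5.9
eef_pos: [461.9, 192.2, 52.8]
ee_rot: [0.001, 0.801, 0.598, 0.003]
force: [0.7, 9.2, 15.6]
grip_width: 0.001
```

```bash
python3 snap.py d
```

```text
5.9 [461.9 192.2  52.8] [5.000e-04 8.013e-01 5.983e-01 3.500e-03] [ 0.7  9.2 15.6]
6.05
```

View pics/d.png

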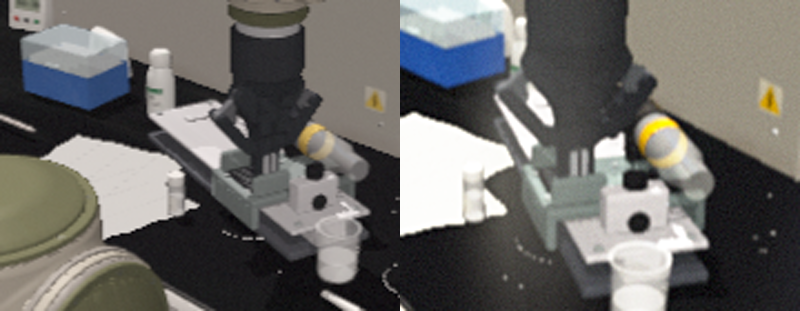

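View pics/dw.png

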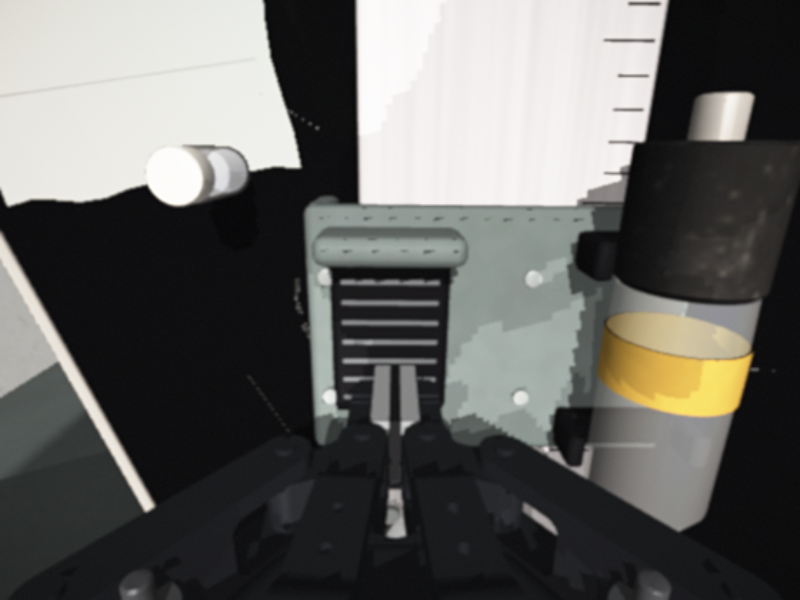

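jog_arm:
  rows:
    - [[-0.01,0,0,0,0,0],[-0.015,0,0,0,0,0],[-0.015,0,0,0,0,0]]

```text
time_s: 6.3
eef_pos: [461.7, 190.9, 52.8]
ee_rot: [0.0, 0.801, 0.598, 0.005]
force: [2.9, 16.9, 11.8]
grip_width: 0.001
```

jog_arm:
  rows:
    - [[0,0,-0.02,0,0,0],[0,0,-0.04,0,0,0],[0,0,-0.06,0,0,0],[0,0,-0.08,0,0,0],[0,0,-0.08,0,0,0],[0,0,-0.08,0,0,0]]

```text
time_s: 6.8
eef_pos: [460.2, 191.2, 62.6]
ee_rot: [-0.001, 0.801, 0.598, 0.003]
force: [7.7, 19.7, -8.9]
grip_width: -0.0
```

jog_arm:
  rows:
    - [[0.02,0,0,0,0,0],[0.05,0,0,0,0,0],[0.1,0,0,0,0,0],[0.1,0,0,0,0,0]]

```text
time_s: 7.13
eef_pos: [463.8, 203.8, 62.6]
ee_rot: [0.0, 0.801, 0.599, 0.0]
force: [0.2, -1.4, -0.2]
grip_width: 0.001
```

jog_arm:
  rows:
    - [[0,0,-0.1,0,0,0],[0,0,-0.3,0,0,0],[0,0,-0.6,0,0,0],[0,0,-0.8,0,0,0],[0,0,-1,0,0,0],[0,0,-1,0,0,0],[0,0,-1,0,0,0]]

```text
time_s: 7.72
eef_pos: [463.9, 203.0, 213.7]
ee_rot: [0.001, 0.801, 0.599, 0.001]
force: [-0.5, -0.1, -0.6]
grip_width: -0.003
```

```bash
python3 snap.py e
```

```text
7.7167 [463.9 203.  213.7] [7.000e-04 8.011e-01 5.986e-01 1.200e-03] [-0.5 -0.1 -0.6]
7.8667
```

View pics/e.png

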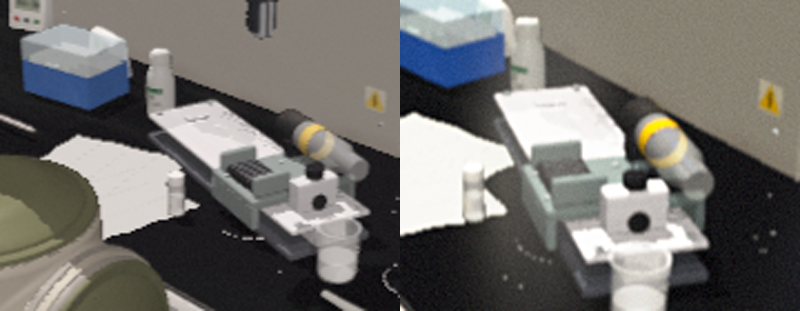

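View pics/ew.png

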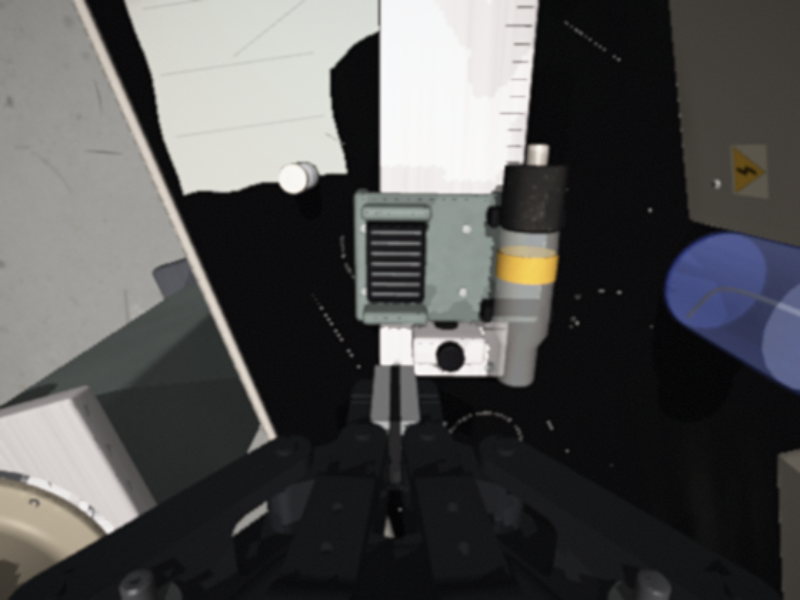

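```bash
python3 - <<'E'
from h import *
pos=np.array([463.9,203.0,213.7]);q=[7e-4,.8011,.5986,1.2e-3];C=cam("wrist",pos,q)
Rm=R.from_quat([q[1],q[2],q[3],q[0]]).as_matrix()
for n,u,v,z in[("plateT",400,192,50),("plateB",400,324,50),("knob",451,356,92),("knob82",451,356,82),("stop top +y edge",450,331,71),("stop top -y edge",450,376,71)]:
    p=ray(C,u*.7,v*.7,z);print(n,p.round(1),"tool",(Rm.T@(p-pos)).round(1))
im=cv2.imread("pics/ew.png")[170:400,330:590];cv2.imwrite("pics/ewc.png",cv2.resize(im,None,fx=2.5,fy=2.5,interpolation=2))
E
```

```text
plateT [483.2 252.5  50. ] tool [ 52.8   4.  163.8]
plateB [457.1 163.2  50. ] tool [-40.2   4.3 163.7]
knob [486.2 148.9  92. ] tool [-45.7  36.4 121.7]
knob82 [486.2 144.   82. ] tool [-50.4  37.7 131.7]
stop top +y edge [490.1 156.7  71. ] tool [-37.1  37.8 142.8]
stop top -y edge [481.7 123.9  71. ] tool [-71.   39.1 142.7]
```

View pics/ewc.png

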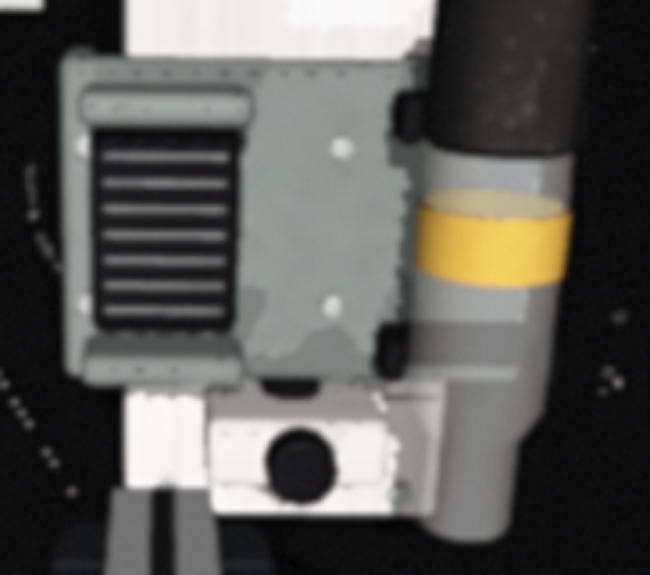

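```bash
python3 - <<'E'
from rig import order
print(order.finish_job())
E
```

```text
the job is handed in; nothing more can be done
None
```

I pressed the lock button fully down with the shut fingertips and slid the carriage about 78 mm along the rail, holding the button down all the way. Once it was against the tall end stop, I let the button up while still pushing the guard at about 20 N. Then I backed off and lifted the tool about 150 mm clear. The job was handed in at about 7.9 s.

- **Pressing:** the fingertip stayed at z = 52.7–52.9 mm for the whole slide, which is the full 6 mm press. The downward force was 12–25 N.
- **Reaching the stop:** the push force rose from about 2 N to about 9 N and the fingertip began slipping along the button. It then met the guard at 17 N, and the tool moved only about 1 mm more.
- **Final position:** the wrist picture shows the bumper against the carriage with no visible gap. Measured from that picture, the carriage centre is roughly 58 mm from the stop (59 mm expected, measuring error about 2 mm).
- **Surroundings:** the bottle, beaker and vial look unmoved in the camera views. I saw no sign of touching the lamp, and the tool force is near zero.
- **Not tested:** I did not nudge the carriage to prove the lock. I am relying on the button having been released with the fingertip 3.6 mm above its raised height.
- **Disagreement:** before the slide, the camera views put the end stop between 130 and 143 mm from the carriage centre. The force contact settled where it was.

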